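# Index ring against its stop pin

### The arm

A 6-joint arm with a two-finger parallel gripper is mounted at the origin on the work surface; the furniture and walls round the work are solid. World frame = base frame: x ahead of the robot, y to its left, z up, the work surface at z = 0. Lengths are in m, angles in rad, forces in N, time in s.
With the tool pointing down it reaches from about 0.325 to 0.925 m from the base axis. Payload 3.1 kg.
Tool frame: the origin (TCP) lies at the very end of the fingers, on their centre line; the grasp point (between the pads) lies 19 mm behind it (arm.grasp_offset is the z of the grasp point in the tool frame, in m); z points along the fingers, y is the line along which they close (so a half turn about z gives the same grasp; the last joint's range is limited). The gripper opens to 85 mm and grips with 20 to 120 N. Pads are 22 mm wide; open, the fingers measure 114 mm over their backs; the gripper's body (76 mm by 85 mm) begins 54 mm behind the grasp point. The pads swing forward as they close: fully open they stand 13 mm farther back than shut.
Start: joints at [1.051, 0.217, 1.613, -0, 1.311, -0.112], TCP at [0.248, 0.574, 0.204] pointing down, gripper open.
Joint ranges: [-2.75, 2.75], [-0.78, 2.1], [0.31, 2.55], [-1.13, 4.27], [0.13, 2.63], [-2.58, 2.58]. Speed limits (rad/s): [2.79, 2.79, 3.14, 3.14, 3.14, 3.14].

### API

Orientations are given as [roll, pitch, yaw] about the fixed x, y, z axes, in that order (R = Rz(yaw) Ry(pitch) Rx(roll)).
In Python, from bench import readout, vision, workorder, arm gives the robot as it stands.
- The arm moves only by the tool play_rows, never from a script. Its argument "series" is a list of rows, each a list of 5 numbers: the finger opening in cm, from 0 to 8.54, then the shift along the world's x, y, z in cm, then the turn about the world's z in degrees. In form: [[grip, x, y, z, yaw], ...]. A call has 1 to 8 rows; each row is the pose to reach, as a shift and turn from the pose commanded when the call began; what a row does not reach only later rows make up. A row lasts 1/8 s, in which the tool goes at most 62.5 mm and 10.7 degrees, less where a joint would pass 70% of its speed; a pose out of reach is approached as far as the arm can. A call with a gripper value outside its range is refused whole. The fingers move at their own pace and stop on an object; "newtons" is the grip in N (left out, the last holds). Time passes only in rows, so rows that repeat a pose let the fingers close. It gives the time, the measured TCP pose, the force, the opening and the grip force at its end, in the units of the state.
- readout.state(): the state, without advancing time (a new reading comes with each control period).
- vision.get_image(name): name is "scene" or "side" or "wrist"; returns (picture, depth): 420x560x3 uint8, blue, green, red; 420x560 float32, m along the optical axis (not along the pixel's ray), 0 where there is no reading.
- vision.camera_model(name): a dict with "fx", "fy", "cx", "cy" (pixels), "rvec" (rotation vector, rad) and "tvec" (3), from world to camera coordinates, as OpenCV has them; the wrist camera has in their place "mount" (4x4, takes a point from camera to tool coordinates, whose origin is the TCP and whose axes are the flange's). Camera axes: x right, y down, z forward; pixel columns grow to the right and rows downward; lengths in m; the calibration is good to about 2 mm. A picture is of the moment at which its call begins: read the wrist's pose just before it. camera_model takes no time and is no camera call.
- workorder.job_done(): hands the job in; it is judged then, once.
The state is a dict: "t": time; "qpos": joint angles; "joint_vel": joint speeds; "tau": joint torques, N m; "ee_pos": TCP position; "tcp_rot": TCP orientation; "ft_force": force on the tool from outside, world axes, zero at the start; "torque": the same for the moment, N m; "opening": opening from 0.0 (shut) to 1.0 (fully open); "grip_force": force on a finger pad.
Only numpy, scipy, OpenCV 4.12 (cv2) and the standard library are available. Lean on these libraries where they do the work, as an engineer would, in place of code of your own. Each camera call takes 0.05 s, during which the arm holds its last target. There are 200 camera calls.

### The job

Pull the red-headed pin out of the blue indexing jig and stand it in the jig's empty storage hole. Then turn the slim black ring clockwise (seen from above) until its yellow lug bears snugly on the plain grey steel pin, pressed with about 8 N for a moment and never with more than 15 N, and let go with the lug still at the pin. Do not touch the fixed aluminium rings above and below the slim ring or the steel pin with the gripper, and leave the steel pin in its hole and the other things on the bench where they are.

Things in the scene. Friction and masses are not known exactly. Their poses are not given: they have to be found in the camera images.
- jig: Blue indexing jig fixed to the bench: plate 130 x 130 x 20 mm carrying coaxial rings, from below: fixed lower ring, slim black turning ring, fixed upper ring (48 mm total height). Origin: centre of the plate's underside, on the ring axis; z up, x and y along its edges. Round holes, floor at z = 4 mm, 50 mm from the axis: at 150 deg from x towards y (red pin) and 115 deg (steel pin), 13 mm wide; at 310 deg the storage hole, 16 mm wide.
- ring_centre (a point): Centre of the slim black ring, 32 mm above the bench (the ring spans 26 to 38 mm), x towards the lug. The ring is 60 mm across and can be pinched across its diameter from above, past the narrower upper ring. Dry friction about 0.12 N m, no spring: it stays where left. The lug starts at 181 to 199 deg from the jig's x towards y; it reaches the steel pin after 0.75 to 1.4 rad clockwise from above.
- lug_face (a point): Middle of the clockwise side face of the yellow lug, which meets the pins: 50 mm from the axis, 32 mm above the bench. The lug is a bar 14 mm wide, 10 mm high (27 to 37 mm above the bench), reaching out to 59 mm from the axis. When it touches the steel pin this point is 5 to 13 mm from the axis of the pin's hole, as the pin's collar is eccentric.
- lower_ring: Fixed aluminium ring under the slim ring, diameter 66 mm, 6 mm high; origin on its axis at its underside (20 mm above the bench). Not to be touched.
- upper_ring: Fixed aluminium ring over the slim ring, diameter 46 mm, 8 mm high plus a 2 mm boss; origin on its axis at its underside (38 mm above the bench). Not to be touched.
- index_ring: The slim black ring with its yellow lug as one part; origin on the axis at the ring's underside (26 mm above the bench), x along the lug, z up.
- red_pin: Loose stop pin with a red head, 66 mm long: shank 12 mm across, 44 mm long; red head 18 mm across, 22 mm high. Origin: centre of its foot, z along the pin. It starts upright in its hole, foot 4 mm and head 48 to 70 mm above the bench, 16 mm deep with about 0.5 mm play all round; about 60 g. It blocks the lug's way.
- steel_pin: Loose steel stop pin upright in its hole: shank 12 mm across, and from 21 to 44 mm above the bench a collar 18 mm across, 4 mm off the shank's axis. Origin: centre of the shank's foot, z up. Which way the collar is turned differs each time and is not told, so where the lug meets it (+-0.08 rad) must be felt. About 0.5 mm play in the hole: it leans and may turn a little when pressed.
- bolt: Bystander: steel bolt 60 mm high standing on its head; origin centre of its underside.
- brass_nut: Bystander: brass-coloured nut 27 x 26 x 13 mm; origin centre of its underside.
- grey_nut: Bystander: grey nut 20 x 22 x 10 mm; origin centre of its underside.
- tin: Bystander: round grey tin with green lid, 79 mm across, 42 mm high; origin centre of its underside.
Mind the look-alikes: they are no part of the job. Leave any turquoise look-alike of the red_pin alone.

How it is judged:
On the way, in this order (a step that is already met when the one before it is completed fails the run):
1. the red-headed pin stands in the storage hole, released (x of red_pin in the frame of jig between 0.0231 and 0.0411 m and y of red_pin in the frame of jig between -0.0473 and -0.0293 m and z of red_pin in the frame of jig below 0.01 m and contact force between the fingers and red_pin below 0.1 N), for 0.2 s.
2. the lug bears on the steel pin with 4 to 13 N (contact force between index_ring and steel_pin between 4 and 13 N), for 0.2 s.
At the end, for the whole second after the job is handed in: The red-headed pin rests in the storage hole (foot within 9 mm of its axis each way, at most 10 mm above the bench); the lug's face point is within 14.5 mm of the steel pin's shank axis (5 to 13 mm is touching), the ring is still and the steel pin upright within 0.15 rad (x of red_pin in the frame of jig between 0.0231 and 0.0411 m and y of red_pin in the frame of jig between -0.0473 and -0.0293 m and z of red_pin in the frame of jig below 0.01 m and horizontal distance between lug_face and steel_pin below 0.0145 m and angle between steel_pin's own z axis and vertical below 0.15 rad and linear speed of red_pin below 0.02 m/s and angular speed of index_ring below 0.03 rad/s).
It fails at once if the lug is pressed on the steel pin with more than 15 N (contact force between index_ring and steel_pin above 15 N).
It fails at once if a fixed ring is touched with more than 2 N (contact force between any of the fingers, the arm and upper_ring above 2 N or contact force between any of the fingers, the arm and lower_ring above 2 N).
It fails at once if the steel pin is moved more than 5 mm (distance of steel_pin from where it was at the start of the episode above 0.005 m).
It fails at once if the steel pin is handled by the robot with more than 3 N (contact force between any of the fingers, the arm and steel_pin above 3 N).
It fails at once if a bystander is moved more than 20 mm (distance of any of bolt, brass_nut, grey_nut, tin from where it was at the start of the episode above 0.02 m).
It also fails if it takes over 72 s, if anything falls off the work surface, if the arm or the gripper's body presses on something with over 40 N, if the wrist force passes 120 N, or if a joint passes its speed limit or range.

## Working session

There is one attempt and no reset: what is moved stays moved. The work goes in short steps, Python scripts to look and compute and a tool call to move; the robot and the scene stay as the last step left them, time stands still between calls to the robot, and variables do not carry over. Pictures are saved under pics/ and viewed, at most 10 in all, crops included, and the job is handed in when it is done.

Besides the shell and the picture viewer there is one more tool, called after "Request:" as a command line: name --pt "numbers of a row" for each row, then --argument value for the rest. play_rows: Moves the arm, as the interface text tells. Its arguments: {"type":"object","properties":{"series":{"type":"array"},"newtons":{"type":"number"}},"required":["series"]}

```bash
ls; mkdir -p pics; cat > h.py <<'E'
import numpy as np, cv2
from bench import readout, vision, workorder, arm
from scipy.spatial.transform import Rotation as R
def ext(name):
    m=vision.camera_model(name); K=np.array([[m['fx'],0,m['cx']],[0,m['fy'],m['cy']],[0,0,1.]])
    if 'mount' in m:
        s=readout.state(); T=np.eye(4); T[:3,:3]=R.from_euler('xyz',s['tcp_rot']).as_matrix(); T[:3,3]=s['ee_pos']
        C=T@np.array(m['mount'])
    else:
        W=np.eye(4); W[:3,:3]=cv2.Rodrigues(np.array(m['rvec'],float))[0]; W[:3,3]=np.ravel(m['tvec']); C=np.linalg.inv(W)
    return K,C   # C: camera to world
def ray_at(K,C,u,v,z):
    d=C[:3,:3]@np.linalg.solve(K,[u,v,1.]); return C[:3,3]+d*(z-C[2,3])/d[2]
def proj(K,C,p):
    q=np.linalg.inv(C)@np.append(p,1); q=K@q[:3]; return q[:2]/q[2]
E
python3 - <<'E'
from h import *
s=readout.state(); print(s)
for n in ["scene","side","wrist"]:
    K,C=ext(n); im,d=vision.get_image(n); cv2.imwrite(f'pics/{n}0.png',im); np.savez(f'{n}0.npz',im=im,d=d,K=K,C=C); print(n,K[0,0],C.round(3).tolist())
E
```

```text
pics
{'t': 0.0, 'qpos': array([ 1.05084731e+00,  2.17780217e-01,  1.61495683e+00,  9.39067199e-06,
        1.31130283e+00, -1.12197680e-01]), 'joint_vel': array([-0.00022307,  0.00156875, -0.00062175, -0.00024052,  0.00039038,
       -0.0001625 ]), 'tau': array([ 5.72629278e-05, -3.96838009e+01, -3.03854120e+01, -1.27499552e-04,
        9.99441108e-03, -1.27313515e-05]), 'ee_pos': array([0.24736868, 0.57298711, 0.20274034]), 'tcp_rot': array([-3.13916183e+00, -2.83010117e-04,  2.73383855e+00]), 'ft_force': array([ 0.51930976,  0.02377538, -0.27155806]), 'torque': array([ 0.011068  ,  0.01515846, -0.00576782]), 'grip_force': 0.0, 'opening': 0.9981392500361167}
scene 539.155714781853 [[-0.57, -0.369, 0.734, -0.386], [-0.822, 0.254, -0.51, 0.752], [0.002, -0.894, -0.448, 0.589], [0.0, 0.0, 0.0, 1.0]]
side 503.6612517570808 [[0.965, -0.126, 0.23, 0.214], [-0.262, -0.462, 0.847, -0.853], [-0.001, -0.878, -0.479, 0.658], [0.0, 0.0, 0.0, 1.0]]
wrist 303.9130659891821 [[0.397, 0.879, 0.265, 0.179], [0.918, -0.379, -0.117, 0.604], [-0.003, 0.29, -0.957, 0.372], [0.0, 0.0, 0.0, 1.0]]
```

View pics/scene0.png

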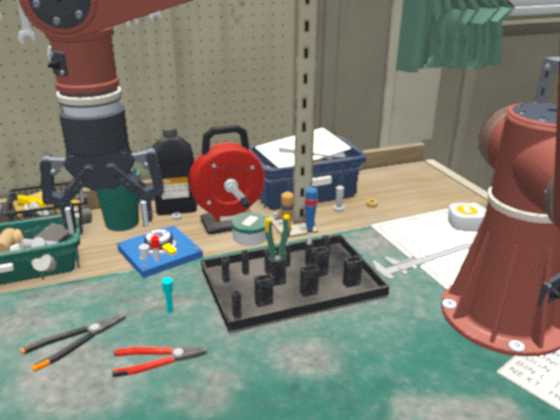

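View pics/side0.png

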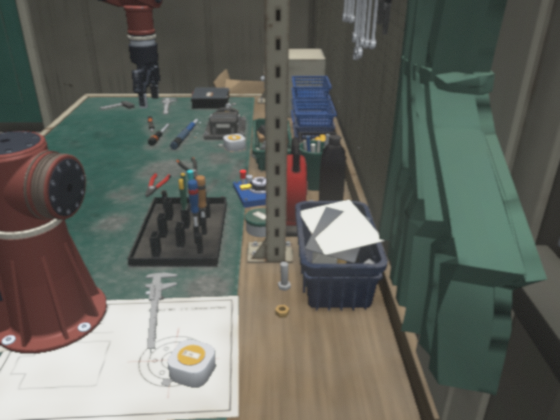

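The scene picture shows the blue jig at (160,248) with the red head at (154,242), the yellow lug at (170,249) and a grey pin near (143,252). The turquoise look-alike is at (168,293) and the tin at (250,228). The side picture shows the jig at (250,190). Only the pin in the jig fits "red head in the jig". I'll confirm it in an enlarged crop.

```bash
python3 - <<'E'
from h import *
z=np.load('scene0.npz')
c=cv2.resize(z['im'][222:276,112:208],None,fx=8,fy=8,interpolation=cv2.INTER_CUBIC); cv2.imwrite('pics/crop0.png',c)
for n,u,v,h in [('scene',160,248,.03),('scene',168,305,0),('scene',250,228,.042)]:
    z=np.load(n+'0.npz'); print(n,ray_at(z['K'],z['C'],u,v,h).round(3))
z=np.load('side0.npz'); print(ray_at(z['K'],z['C'],250,190,.03).round(3), ray_at(z['K'],z['C'],260,218,.042).round(3))
E
```

```text
scene [0.492 0.414 0.03 ]
scene [0.352 0.464 0.   ]
scene [0.441 0.235 0.042]
[0.489 0.378 0.03 ] [0.472 0.197 0.042]
```

View pics/crop0.png

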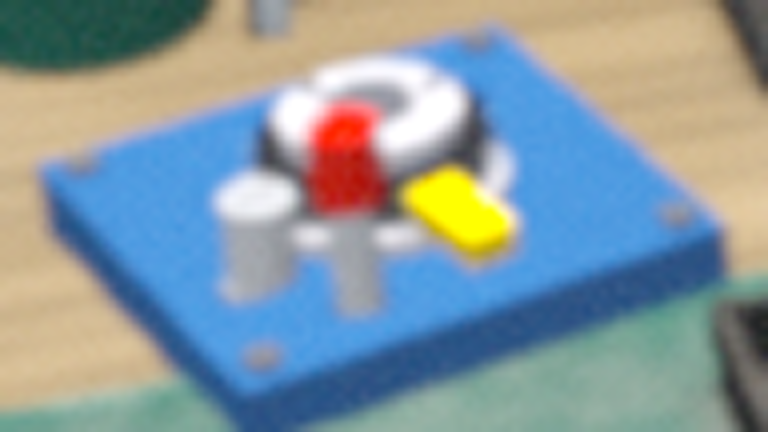

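View pics/wrist0.png

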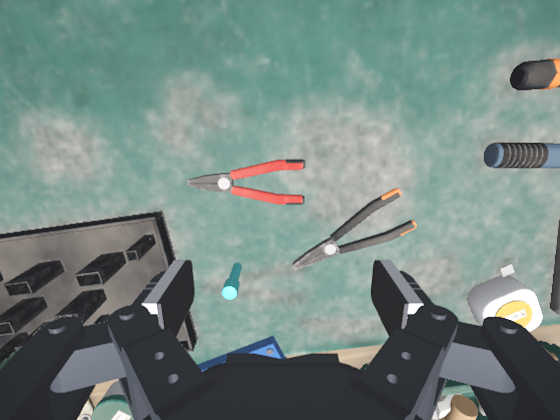

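The crop confirms it. The red-headed pin stands in the jig at crop (345,150), i.e. scene (155,241). The steel pin with its collar is at (255,230), the yellow lug at (460,210), and the white upper ring centre at (375,95). The wrist view shows the turquoise look-alike at (231,290) outside the jig. Now I'll measure the jig and check the clearances.

```bash
python3 - <<'E'
from h import *
z=np.load('scene0.npz');K,C,d=z['K'],z['C'],z['d']
for n,u,v,h in [('L',45,165,.02),('T',490,28,.02),('R',718,225,.02),('B',245,385,.02),('ring',375,97,.047),('red',343,122,.07),('steel',257,197,.044),('lug',460,205,.037)]:
    print(n,ray_at(K,C,112+u/8,222+v/8,h).round(4))
# height map
def pts(n):
    z=np.load(n+'0.npz');d=z['d'];v,u=np.nonzero(d>0);p=np.linalg.solve(z['K'],np.array([u,v,np.ones_like(u)]))*d[v,u]
    return (z['C'][:3,:3]@p).T+z['C'][:3,3]
P=np.vstack([pts('scene'),pts('side')])
print('rows x .30-.80 step .05; cols y 0.15-.65 ; max z cm')
for x in np.arange(.3,.8,.05):
    print(round(x,2),[int(100*P[(abs(P[:,0]-x-.025)<.025)&(abs(P[:,1]-y-.025)<.025)][:,2].max(initial=-.01)) for y in np.arange(.15,.65,.05)])
E
```

```text
L [0.5762 0.4709 0.02  ]
T [0.5778 0.3457 0.02  ]
R [0.4525 0.3427 0.02  ]
B [0.4521 0.4682 0.02  ]
ring [0.5158 0.4042 0.047 ]
red [0.4708 0.4302 0.07  ]
steel [0.4919 0.4459 0.044 ]
lug [0.4715 0.4025 0.037 ]
rows x .30-.80 step .05; cols y 0.15-.65 ; max z cm
0.3 [17, 16, 14, 5, 5, 0, 7, 51, 51, 1]
0.35 [3, 3, 5, 5, 5, 0, 0, 1, 1, 1]
0.4 [4, 4, 2, 3, 3, 0, 0, 0, 0, 0]
0.45 [4, 7, 4, 2, 4, 7, 4, 0, 0, 0]
0.5 [22, 22, 17, 2, 4, 5, 2, 7, 7, 7]
0.55 [22, 23, 22, 11, 2, 2, 2, 7, 7, 7]
0.6 [-1, 9, 16, 0, 12, 12, 10, 7, 6, 7]
0.65 [-1, 16, 20, 20, 14, 14, 14, 8, 8, 8]
0.7 [53, 53, 43, 17, 13, 15, 12, 6, 8, 8]
0.75 [53, 53, 52, 52, 51, 46, 8, 8, 8, 14]
```

Request:
play_rows --pt "8 4 -1 0 10" --pt "8 8 -2.5 0 20" --pt "8 12 -4 0 30" --pt "8 16 -5.5 0 40" --pt "8 20 -7 0 50" --pt "8 24 -8.5 0 60" --pt "8 28 -10 0 70" --pt "8 29.8 -10.3 -1 80"

```text
t: 1.15
ee_pos: [0.5487, 0.4695, 0.1946]
tcp_rot: [-3.14, 0.002, -2.15]
ft_force: [-0.7, 0.1, 0.5]
opening: 0.937
grip_force: 0.0
```

Request:
play_rows --pt "6 0 0 0 0" --pt "6 0 0 0 0" --pt "6 0 0 0 0" --pt "6 0 0 0 0"

```text
t: 1.65
ee_pos: [0.5451, 0.4714, 0.1947]
tcp_rot: [-3.141, 0.001, -2.153]
ft_force: [-0.6, -0.8, -0.7]
opening: 0.703
grip_force: 0.0
```

```bash
python3 - <<'E'
from h import *
s=readout.state(); print(s['t'],s['ee_pos'],s['tcp_rot'],s['opening'],s['qpos'].round(2), arm.grasp_offset, [a for a in dir(arm) if a[0]!='_'])
n='wrist';K,C=ext(n); im,d=vision.get_image(n); cv2.imwrite(f'pics/w1.png',im); np.savez(f'w1.npz',im=im,d=d,K=K,C=C,M=vision.camera_model(n)['mount'])
c=[.515,.407]
print(proj(K,C,[*c,.02]),C.round(3).tolist(),np.array(vision.camera_model(n)['mount']).round(3).tolist())
E
```

```text
1.65 [0.54511145 0.47144073 0.19470517] [-3.14142156e+00  6.05275094e-04 -2.15259656e+00] 0.7028550086566243 [ 0.62  0.42  1.37  0.    1.35 -1.94] -0.0187 ['Unreachable', 'grasp_offset']
[271.90207649 117.74659569] [[-0.835, 0.526, 0.159, 0.504], [0.55, 0.799, 0.244, 0.41], [0.001, 0.291, -0.957, 0.364], [0.0, 0.0, 0.0, 1.0]] [[-0.0, -0.957, -0.291, 0.074], [1.0, -0.001, 0.001, 0.001], [-0.001, -0.291, 0.957, -0.17], [0.0, 0.0, 0.0, 1.0]]
```

View pics/w1.png

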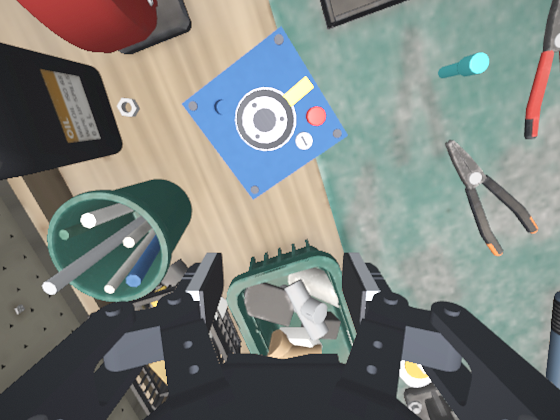

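The wrist view shows the jig at (264,115), with the red head at (317,116), the steel pin at (304,141), the lug at (298,92) and the storage hole at (219,105). The turquoise look-alike at (478,63) is outside the jig. Next, an enlarged crop for measuring.

```bash
python3 - <<'E'
from h import *
z=np.load('w1.npz')
c=cv2.resize(z['im'][60:208,175:355],None,fx=4,fy=4,interpolation=cv2.INTER_CUBIC)
cv2.imwrite('pics/w1c.png',c)
d=z['d']; K,C=z['K'],z['C']
# finger tip heights in tool frame
M=z['M']
v,u=np.nonzero((d>0)&(d<.2)); p=np.linalg.solve(K,np.array([u,v,np.ones_like(u)]))*d[v,u]; q=(M[:3,:3]@p).T+M[:3,3]
sel=abs(q[:,0])<.02
for sgn in (-1,1):
    w=q[sel&(sgn*q[:,1]>0)]; i=w[:,2].argsort()[-8:]; print(w[i].round(4).tolist(), 'zq',np.percentile(w[:,2],[90,99]))
E
```

```text
[[0.0057, -0.0292, -0.0326], [-0.0026, -0.0292, -0.0326], [-0.0015, -0.0291, -0.0326], [-0.0033, -0.0292, -0.0324], [-0.0045, -0.0293, -0.0323], [0.0071, -0.0292, -0.0322], [-0.0012, -0.0292, -0.0322], [-0.0011, -0.0293, -0.0314]] zq [-0.07738057 -0.04108049]
[[0.0046, 0.0309, -0.0327], [0.0073, 0.0308, -0.0327], [-0.0039, 0.031, -0.0325], [0.0038, 0.0311, -0.0323], [0.0066, 0.0309, -0.0323], [-0.0012, 0.0309, -0.0323], [-0.0033, 0.0311, -0.0316], [-0.0025, 0.0312, -0.0309]] zq [-0.07770366 -0.0412028 ]
```

View pics/w1c.png

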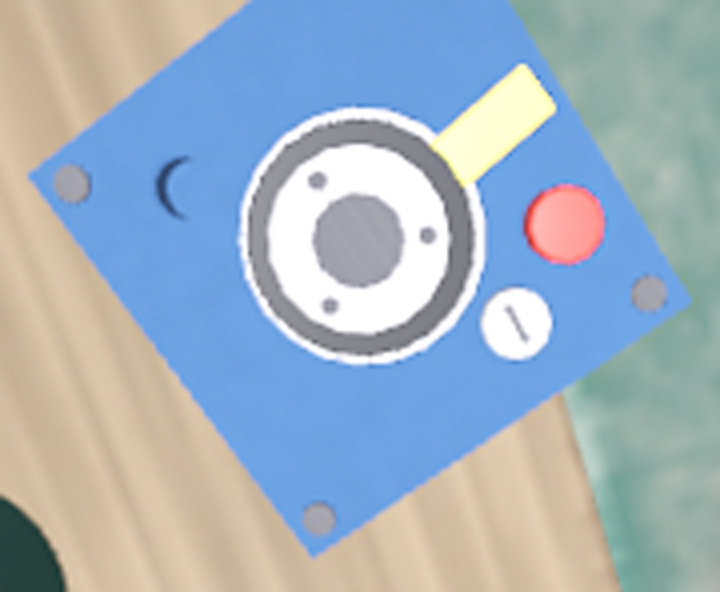

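```bash
python3 - <<'E'
from h import *
z=np.load('w1.npz'); d,K,C=z['d'],z['K'],z['C']
def P(u,v):
    dd=np.median(d[int(v)-1:int(v)+2,int(u)-1:int(u)+2]); return (C@np.append(np.linalg.solve(K,[u,v,1])*dd,1))[:3].round(4)
o=lambda a,b:(175+(a-1.5)/4,60+(b-1.5)/4)
print('bench',P(200,190),P(420,120),P(200,60))
for n,a,b,h in [('ring',360,237,.046),('boss',358,240,.048),('red',566,224,.07),('steel',517,324,.044),('lugtip',540,86,.037),('lugroot',452,165,.037),('hole',187,187,.02),('cL',30,176,.02),('cR',690,299,.02),('cB',314,557,.02),('sL',73,184,.02),('sR',649,293,.02),('sB',319,518,.02)]:
    u,v=o(a,b); print(n,ray_at(K,C,u,v,h).round(4),P(u,v))
# fine pad profile, tool frame
M=z['M']; v,u=np.nonzero((d>0)&(d<.25)); p=np.linalg.solve(K,np.array([u,v,np.ones_like(u)]))*d[v,u]; q=(M[:3,:3]@p).T+M[:3,3]
for v0 in range(246,310,6):
    print(v0,[ (uu,(M@np.append(np.linalg.solve(K,[uu,v0,1])*d[v0,uu],1))[:3].round(3).tolist()) for uu in (200,208,215,220)])
n='scene';im,ds=vision.get_image(n);K,C=ext(n);np.savez('s1.npz',im=im,d=ds,K=K,C=C)
t=np.array([.545,.471,.195]); print(proj(K,C,t),proj(K,C,t+[0,0,.03]))
w=proj(K,C,t+[0,0,.02]).astype(int); cv2.imwrite('pics/s1.png',cv2.resize(im[w[1]-60:w[1]+50,w[0]-70:w[0]+70],None,fx=5,fy=5,interpolation=cv2.INTER_CUBIC)); print(w)
E
```

```text
bench [ 6.374e-01  4.290e-01 -4.000e-04] [0.3754 0.502  0.0029] [ 0.5475  0.3133 -0.0007]
ring [0.5209 0.4041 0.046 ] [0.5208 0.4041 0.048 ]
boss [0.5216 0.4045 0.048 ] [0.5216 0.4045 0.0474]
red [0.4781 0.4284 0.07  ] [0.4781 0.4284 0.0702]
steel [0.4993 0.4442 0.044 ] [0.4993 0.4442 0.0442]
lugtip [0.4634 0.3987 0.037 ] [0.4633 0.3987 0.0364]
lugroot [0.4919 0.4023 0.037 ] [0.4919 0.4023 0.0373]
hole [0.5538 0.3674 0.02  ] [0.5562 0.3654 0.0036]
cL [0.5873 0.342  0.02  ] [0.5919 0.3383 0.0011]
cR [0.4555 0.4673 0.02  ] [0.4553 0.4674 0.019 ]
cB [0.5844 0.4708 0.02  ] [0.5846 0.4709 0.0195]
sL [0.579  0.3499 0.02  ] [0.5783 0.3505 0.023 ]
sR [0.4641 0.4597 0.02  ] [0.4645 0.4592 0.0234]
sB [0.5765 0.4619 0.02  ] [0.5759 0.4615 0.023 ]
246 [(200, [-0.091, -0.107, 0.197]), (208, [-0.091, -0.096, 0.196]), (215, [-0.09, -0.087, 0.195]), (220, [-0.091, -0.08, 0.196])]
252 [(200, [-0.099, -0.107, 0.195]), (208, [0.011, -0.035, -0.037]), (215, [0.011, -0.031, -0.037]), (220, [0.01, -0.029, -0.035])]
258 [(200, [-0.107, -0.107, 0.194]), (208, [0.011, -0.033, -0.043]), (215, [0.01, -0.03, -0
[... 460 characters left out ...]
-0.063]), (208, [0.01, -0.029, -0.062]), (215, [0.003, -0.029, -0.051]), (220, [-0.004, -0.029, -0.04])]
288 [(200, [0.01, -0.031, -0.067]), (208, [0.006, -0.029, -0.061]), (215, [0.0, -0.029, -0.051]), (220, [-0.006, -0.029, -0.041])]
294 [(200, [0.009, -0.03, -0.069]), (208, [0.005, -0.029, -0.063]), (215, [-0.002, -0.029, -0.052]), (220, [-0.009, -0.029, -0.042])]
300 [(200, [0.074, 0.001, -0.17]), (208, [0.002, -0.029, -0.063]), (215, [-0.005, -0.029, -0.053]), (220, [-0.15, -0.078, 0.163])]
306 [(200, [0.004, -0.031, -0.069]), (208, [-0.001, -0.03, -0.063]), (215, [-0.008, -0.029, -0.053]), (220, [-0.156, -0.077, 0.159])]
[111.67389387 168.8591992 ] [109.52349705 153.80614767]
[110 158]
```

View pics/s1.png

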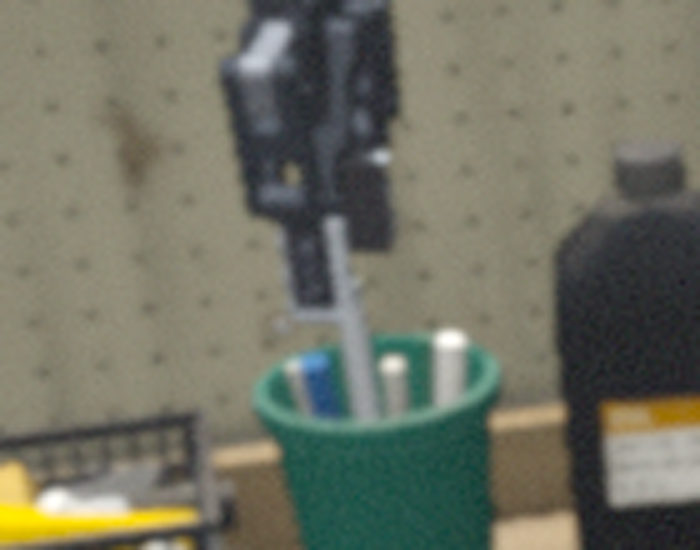

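The crop shows the left fingertip near crop (315,312) and the right near (370,245), about 30 mm above the nominal TCP. The depth data says the same. I'll probe this with the red head, starting high.

```bash
python3 - <<'E'
from h import *
M=np.load('w1.npz')['M']
for f in ('wrist0','w1'):
    z=np.load(f+'.npz'); d,K=z['d'],z['K']
    v,u=np.nonzero((d>0)&(d<.22)); p=np.linalg.solve(K,np.array([u,v,np.ones_like(u)]))*d[v,u]; q=(M[:3,:3]@p).T+M[:3,3]
    q=q[(abs(q[:,0])<.03)&(abs(q[:,1])<.08)]; print(f,np.sort(q[:,2])[-20:].round(4))
    w=q[q[:,2]>-.045]; print([ (round(y,3),) for y in np.percentile(w[:,1],[0,25,45,55,75,100])])
# centre fit: jig from screws & pins
import numpy as np
from scipy.optimize import least_squares
c=lambda r,a:np.array([r*np.cos(np.radians(a)),r*np.sin(np.radians(a))])*1e-3
loc=[c(0,0),c(50,150),np.array([.065,-.065]),np.array([-.065,.065]),np.array([.065,.065])]
obs=np.array([[.5214,.4043],[.4781,.4284],[.5873,.342],[.4555,.4673],[.5844,.4708]])
f=lambda x:(np.array([[np.cos(x[2])*l[0]-np.sin(x[2])*l[1]+x[0],np.sin(x[2])*l[0]+np.cos(x[2])*l[1]+x[1]] for l in loc])-obs).ravel()
r=least_squares(f,[.52,.405,0]); print(r.x,np.degrees(r.x[2]),(r.fun*1e3).round(1))
for a in (150,115,310): print(a,(r.x[:2]+c(50,a+np.degrees(r.x[2]))).round(4))
print('lug',np.degrees(np.arctan2(.3987-.4023,.4634-.4919)),np.degrees(np.arctan2(.3987-r.x[1],.4634-r.x[0])))
P=np.load('s1.npz')
z=P;d=z['d'];v,u=np.nonzero(d>0);p=np.linalg.solve(z['K'],np.array([u,v,np.ones_like(u)]))*d[v,u];q=(z['C'][:3,:3]@p).T+z['C'][:3,3]
w=q[(q[:,2]>.08)&(abs(q[:,0]-.55)<.11)&(q[:,1]>.2)&(q[:,1]<.42)]
for x in np.arange(.44,.66,.02):
    k=w[abs(w[:,0]-x-.01)<.01]; print(round(x,2),len(k), k[:,1].max(initial=0).round(3),k[:,2].max(initial=0).round(3))
E
```

```text
wrist0 [-0.0404 -0.0404 -0.0404 -0.0404 -0.0404 -0.0403 -0.0403 -0.0403 -0.0403
 -0.0402 -0.0402 -0.0402 -0.0402 -0.04   -0.04   -0.04   -0.0399 -0.0398
 -0.0397 -0.0394]
[(np.float64(-0.048),), (np.float64(-0.042),), (np.float64(-0.042),), (np.float64(0.043),), (np.float64(0.044),), (np.float64(0.05),)]
w1 [-0.0329 -0.0329 -0.0327 -0.0327 -0.0327 -0.0327 -0.0326 -0.0326 -0.0326
 -0.0325 -0.0324 -0.0323 -0.0323 -0.0323 -0.0323 -0.0322 -0.0322 -0.0316
 -0.0314 -0.0309]
[(np.float64(-0.043),), (np.float64(-0.029),), (np.float64(-0.029),), (np.float64(0.031),), (np.float64(0.031),), (np.float64(0.044),)]
[0.52145174 0.40445711 0.02500952] 1.4329396857000465 [ 0.1  0.2 -0.6 -0.   0.8 -0.9 -0.7  0.5  0.4  0.3]
150 [0.4775 0.4284]
115 [0.4992 0.4492]
310 [0.5545 0.367 ]
lug -172.80076636163238 -174.33638322160243
0.44 0 0.0 0.0
0.46 0 0.0 0.0
0.48 2 0.215 0.081
0.5 61 0.235 0.113
0.52 958 0.28 0.185
0.54 1185 0.418 0.487
0.56 517 0.302 0.228
0.58 63 0.297 0.18
0.6 0 0.0 0.0
0.62 29 0.419 0.123
0.64 856 0.42 0.167
0.66 0 0.0 0.0
```

Request:
play_rows --pt "4.5 -3 -2 -2 0" --pt "4.5 -6.7 -4.3 -5 0" --pt "4.5 -6.7 -4.3 -8 0" --pt "4.5 -6.7 -4.3 -10 0" --pt "4.5 -6.7 -4.3 -12 0" --pt "4.5 -6.7 -4.3 -13 0" --pt "4.5 -6.7 -4.3 -14.1 0" --pt "4.5 -6.7 -4.3 -14.1 0" --newtons 20

```text
t: 2.75
ee_pos: [0.4786, 0.4275, 0.0523]
tcp_rot: [3.141, -0.001, -2.153]
ft_force: [0.0, 0.4, -0.2]
opening: 0.524
grip_force: 0.0
```

```bash
python3 - <<'E'
from h import *
s=readout.state(); print(s['ee_pos'],s['ft_force'],s['opening'])
n='wrist';K,C=ext(n); im,d=vision.get_image(n); cv2.imwrite('pics/w2.png',im); np.savez('w2.npz',im=im,d=d,K=K,C=C)
print(proj(K,C,[.478,.4284,.07]))
E
```

```text
[0.4786409  0.42753136 0.05226195] [ 0.04024259  0.44771101 -0.18098847] 0.5239121451238224
[282.73821423 255.70624728]
```

View pics/w2.png

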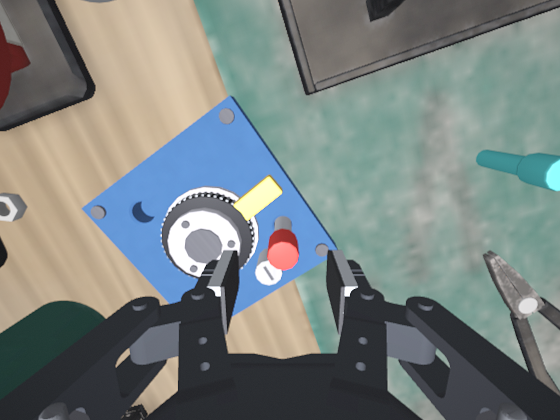

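The picture shows the red head centred between the fingers at (283,255), as predicted. The steel pin is at (268,272) and clear of them. Now closing gently.

Request:
play_rows --pt "3 0 0 0 0" --pt "2 0 0 0 0" --pt "1.4 0 0 0 0" --pt "1.4 0 0 0 0" --pt "1.4 0 0 0 0" --newtons 20

```text
t: 3.42
ee_pos: [0.4788, 0.4278, 0.0532]
tcp_rot: [-3.142, 0.0, -2.153]
ft_force: [0.2, -0.0, 0.1]
opening: 0.163
grip_force: 0.0
```

The fingers closed to 14 mm without touching, so the real tips do sit about 28 mm behind the stated TCP. I'll open, go lower and close again.

Request:
play_rows --pt "4.5 0 0 0 0" --pt "4.5 0 0 0 0" --pt "4.5 0 0 0 0" --pt "4.5 0 0 -1 0" --pt "4.5 0 0 -1.8 0" --pt "4.5 0 0 -2.6 0" --pt "4.5 0 0 -2.6 0" --newtons 20

```text
t: 4.3
ee_pos: [0.4778, 0.4271, 0.0255]
tcp_rot: [3.141, -0.003, -2.153]
ft_force: [-0.7, 0.6, 1.1]
opening: 0.528
grip_force: 0.0
```

Request:
play_rows --pt "3 0 0 0 0" --pt "2 0 0 0 0" --pt "1.2 0 0 0 0" --pt "1.2 0 0 0 0" --pt "1.2 0 0 0 0" --newtons 30

```text
t: 4.92
ee_pos: [0.4792, 0.4281, 0.0277]
tcp_rot: [-3.141, 0.001, -2.153]
ft_force: [-0.9, -0.2, 2.4]
opening: 0.193
grip_force: 29.3
```

Request:
play_rows --pt "1.2 0 0 1 0" --pt "1.2 0 0 2.2 0" --pt "1.2 0 0 3.5 0" --pt "1.2 0 0 5 0" --pt "1.2 0 0 6.5 0" --pt "1.2 2 -1.5 6.5 0" --pt "1.2 4 -3 6.5 0" --pt "1.2 6 -4.5 6.5 0" --newtons 30

```text
t: 5.92
ee_pos: [0.5401, 0.3809, 0.0914]
tcp_rot: [3.141, -0.001, -2.154]
ft_force: [-0.2, -0.0, 0.6]
opening: 0.196
grip_force: 29.3
```

Request:
play_rows --pt "1.2 1.7 -1.64 0 0" --pt "1.2 1.7 -1.64 0 0" --pt "1.2 1.7 -1.64 0 0"

```text
t: 6.3
ee_pos: [0.5556, 0.3661, 0.0917]
tcp_rot: [3.141, -0.001, -2.154]
ft_force: [-0.5, -0.4, -0.8]
opening: 0.196
grip_force: 29.4
```

```bash
python3 - <<'E'
from h import *
s=readout.state(); print(s['ee_pos'],s['ft_force'],s['opening'],s['grip_force'])
n='wrist';K,C=ext(n); im,d=vision.get_image(n); np.savez('w3.npz',im=im,d=d,K=K,C=C)
print(proj(K,C,[.5545,.367,.07]),proj(K,C,[.5545,.367,.02]),proj(K,C,[.5214,.4044,.048]))
cv2.imwrite('pics/w3.png',cv2.resize(im[150:350,170:390],None,fx=3,fy=3,interpolation=cv2.INTER_CUBIC))
E
```

```text
[0.5555708  0.36612307 0.09167017] [-0.53053941 -0.3824227  -0.84439899] 0.1960153305742008 29.3792662024498
[283.06362111 229.42485091] [282.76486643 207.68806086] [346.77872724 234.94240586]
```

View pics/w3.png

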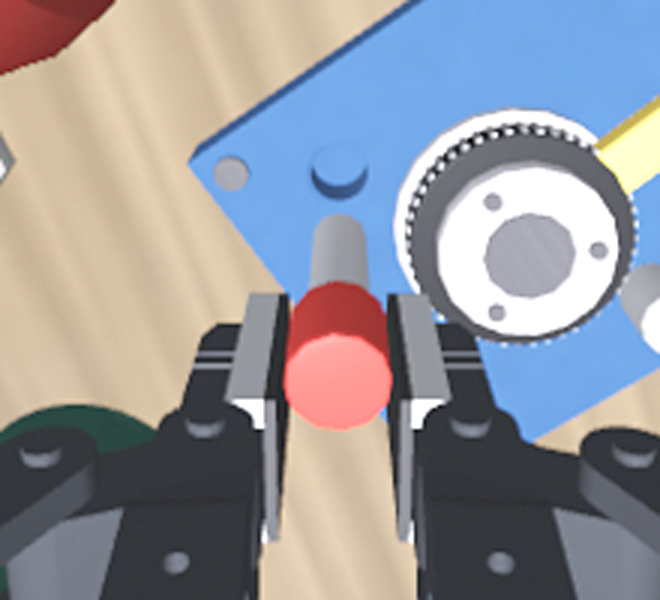

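The pin hangs straight in the fingers, with its shank end at crop (340,220). The storage hole at (339,173) is at its predicted place. Lowering now.

Request:
play_rows --pt "1.2 0 0 -1.5 0" --pt "1.2 0 0 -3 0" --pt "1.2 0 0 -4 0" --pt "1.2 0 0 -4.8 0" --pt "1.2 0 0 -5.3 0" --pt "1.2 0 0 -5.8 0" --pt "1.2 0 0 -6.2 0" --pt "1.2 0 0 -6.4 0"

```text
t: 7.35
ee_pos: [0.5559, 0.3664, 0.028]
tcp_rot: [-3.142, 0.0, -2.153]
ft_force: [-0.7, -0.4, -1.0]
opening: 0.192
grip_force: 29.4
```

Request:
play_rows --pt "4.5 0 0 0 0" --pt "4.5 0 0 0 0" --pt "4.5 0 0 0 0" --pt "4.5 0 0 0 0" --pt "4.5 0 0 1 0" --pt "4.5 0 0 3 0" --pt "4.5 0 0 6 0" --pt "4.5 0 0 9 0"

```text
t: 8.35
ee_pos: [0.5564, 0.3667, 0.1208]
tcp_rot: [-3.141, 0.002, -2.153]
ft_force: [0.8, 0.2, -0.4]
opening: 0.527
grip_force: 0.0
```

```bash
python3 - <<'E'
from h import *
s=readout.state(); print(s['t'],s['ee_pos'],s['qpos'].round(2))
n='wrist';K,C=ext(n); im,d=vision.get_image(n); np.savez('w4.npz',im=im,d=d,K=K,C=C)
def P(u,v):
    dd=np.median(d[int(v)-1:int(v)+2,int(u)-1:int(u)+2]); return (C@np.append(np.linalg.solve(K,[u,v,1])*dd,1))[:3].round(4)
h=cv2.cvtColor(im,cv2.COLOR_BGR2HSV); m=((h[...,0]<8)|(h[...,0]>172))&(h[...,1]>100)&(h[...,2]>80)
n_,l,st,ce=cv2.connectedComponentsWithStats(m.astype(np.uint8))
for i in range(1,n_):
    if st[i,4]>60: print(st[i],ce[i].round(1),P(*ce[i]))
print(proj(K,C,[.5545,.367,.07]))
E
```

```text
8.35 [0.55640676 0.36667833 0.12084358] [ 0.48  0.38  1.58  0.    1.19 -2.08]
[    0     0   222   176 25981] [122.5  79.4] [0.5562 0.2639 0.1731]
[272 198  23  27 252] [283.7 209.7] [0.5523 0.3639 0.0701]
[283.52360749 214.36317261]
```

The pin is seated, with its head top at z = 0.070. Before pinching the ring I need to know where the gripper body really begins.

```bash
python3 - <<'E'
from h import *
z=np.load('w4.npz'); d,K=z['d'],z['K']; M=np.load('w1.npz')['M']
for f in ('w1','w4'):
    d=np.load(f+'.npz')['d']
    v,u=np.nonzero((d>0)&(d<.2)); p=np.linalg.solve(K,np.array([u,v,np.ones_like(u)]))*d[v,u]; q=(M[:3,:3]@p).T+M[:3,3]
    print(f)
    for zz in np.arange(-.16,-.02,.01):
        k=q[abs(q[:,2]-zz-.005)<.005]
        if len(k): 
            c=k[abs(k[:,1])<.02]
            print(round(zz,2),len(k),'x',k[:,0].min().round(3),k[:,0].max().round(3),'|y|',abs(k[:,1]).min().round(3),abs(k[:,1]).max().round(3), 'mid:',len(c), c[:,0].max().round(3) if len(c) else '')
E
```

```text
w1
-0.13 4074 x 0.011 0.022 |y| 0.0 0.06 mid: 3282 0.022
-0.12 13233 x -0.002 0.02 |y| 0.0 0.067 mid: 5319 0.02
-0.11 11968 x -0.013 0.018 |y| 0.0 0.066 mid: 3554 0.018
-0.1 5613 x -0.013 0.018 |y| 0.004 0.065 mid: 97 0.017
-0.09 8237 x -0.013 0.014 |y| 0.026 0.064 mid: 0 
-0.08 1611 x -0.004 0.014 |y| 0.029 0.061 mid: 0 
-0.07 1464 x -0.012 0.012 |y| 0.029 0.044 mid: 0 
-0.06 1178 x -0.012 0.012 |y| 0.029 0.045 mid: 0 
-0.05 948 x -0.012 0.012 |y| 0.029 0.045 mid: 0 
-0.04 393 x -0.012 0.011 |y| 0.029 0.043 mid: 0 
w4
-0.13 4119 x 0.011 0.021 |y| 0.0 0.06 mid: 3432 0.021
-0.12 13385 x -0.001 0.02 |y| 0.0 0.066 mid: 5488 0.02
-0.11 12531 x -0.013 0.018 |y| 0.0 0.065 mid: 3956 0.018
-0.1 5694 x -0.014 0.086 |y| 0.004 0.069 mid: 440 0.018
-0.09 9713 x -0.013 0.089 |y| 0.02 0.076 mid: 2 0.012
-0.08 3764 x -0.013 0.089 |y| 0.022 0.076 mid: 0 
-0.07 7127 x -0.012 0.108 |y| 0.021 0.09 mid: 0 
-0.06 7256 x -0.012 0.111 |y| 0.021 0.086 mid: 0 
-0.05 7434 x -0.044 0.114 |y| 0.021 0.144 mid: 0 
-0.04 7387 x -0.052 0.117 |y| 0.021 0.151 mid: 0 
-0.03 5470 x -0.091 0.119 |y| 0.022 0.14 mid: 0 
-0.02 4250 x -0.091 0.124 |y| 0.039 0.148 mid: 0
```

The palm really begins about 70 mm above the tips, so the whole gripper sits about 28 mm behind the stated TCP and everything clears. Moving over the ring with the closing axis at 72 deg.

Request:
play_rows --pt "7.6 -0.5 0.5 0 -10" --pt "7.6 -1 1 0 -20" --pt "7.6 -1.5 1.6 0 -30" --pt "7.6 -2 2.2 0 -40" --pt "7.6 -2.5 2.8 0 -50" --pt "7.6 -3 3.3 0 -60" --pt "7.6 -3.4 3.75 0 -70" --pt "7.6 -3.4 3.75 0 -75"

```text
t: 9.4
ee_pos: [0.5219, 0.4045, 0.1193]
tcp_rot: [3.14, 0.001, 2.818]
ft_force: [-0.5, 0.0, 0.5]
opening: 0.89
grip_force: 0.0
```

Request:
play_rows --pt "7.6 0 0 -2 0" --pt "7.6 0 0 -4 0" --pt "7.6 0 0 -5 0" --pt "7.6 0 0 -5 0" --pt "7.6 0 0 -5 0"

```text
t: 10.02
ee_pos: [0.5222, 0.404, 0.0684]
tcp_rot: [3.141, 0.0, 2.821]
ft_force: [0.5, -1.2, 0.1]
opening: 0.887
grip_force: 0.0
```

```bash
python3 - <<'E'
from h import *
s=readout.state(); print(s['t'],s['ee_pos'],s['tcp_rot'],s['ft_force'],s['torque'],s['opening'],s['qpos'].round(2))
n='wrist';K,C=ext(n); im,d=vision.get_image(n); np.savez('w5.npz',im=im,d=d,K=K,C=C)
print(proj(K,C,[.5214,.4044,.048]))
cv2.imwrite('pics/w5.png',cv2.resize(im[130:330,140:420],None,fx=2.8,fy=2.8,interpolation=cv2.INTER_CUBIC))
M=vision.camera_model(n)['mount']
v,u=np.nonzero((d>0)&(d<.2)); p=np.linalg.solve(K,np.array([u,v,np.ones_like(u)]))*d[v,u]; q=(np.array(M)[:3,:3]@p).T+np.array(M)[:3,3]
for sg in (-1,1):
    w=q[(abs(q[:,0])<.013)&(sg*q[:,1]>.03)&(sg*q[:,1]<.06)&(q[:,2]<-.025)]; print(np.sort(w[:,2])[-10:].round(4), (sg*w[:,1]).min())
E
```

```text
10.025 [0.52224906 0.40404343 0.0683582 ] [3.14107682e+00 3.85283790e-04 2.82113239e+00] [ 0.489971   -1.21967859  0.11241989] [ 0.00160814 -0.08457178  0.0319384 ] 0.8871399012544384 [ 0.55  0.43  1.62  0.    1.1  -0.7 ]
[281.43296856 230.16838164]
[-0.0373 -0.0371 -0.0371 -0.037  -0.0368 -0.0368 -0.0367 -0.0361 -0.036
 -0.0359] 0.03009213786672461
[-0.0371 -0.037  -0.0369 -0.0369 -0.0369 -0.0366 -0.0365 -0.0364 -0.0357
 -0.0354] 0.030012792500027696
```

View pics/w5.png

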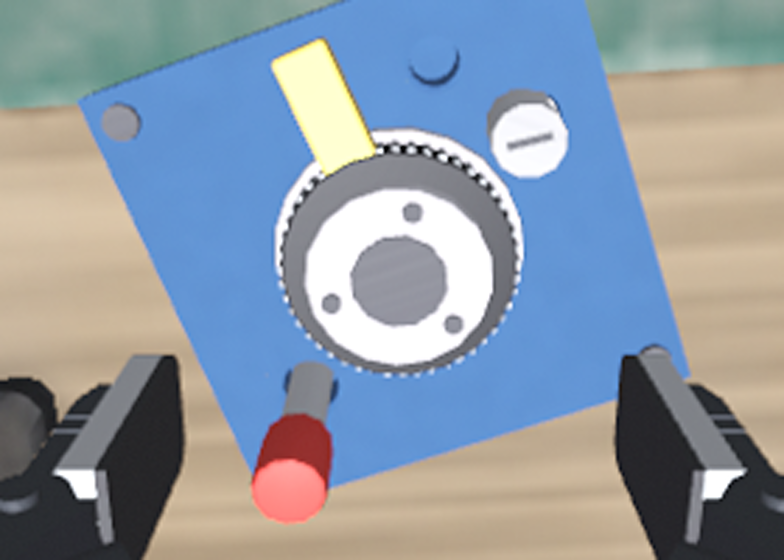

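The picture shows the boss at crop (398,280), right where predicted, midway between the fingers at (181..617). The lug is at (325,105), the steel pin at (528,138) and the red pin stands in the storage hole at (290,490). Descending now.

Request:
play_rows --pt "7.6 0 0 -2 0" --pt "7.6 0 0 -4 0" --pt "7.6 0 0 -5.2 0" --pt "7.6 0 0 -6 0" --pt "7.6 0 0 -6.5 0" --pt "7.6 0 0 -6.9 0" --pt "7.6 0 0 -6.9 0" --pt "7.6 0 0 -6.9 0" --newtons 20

```text
t: 11.08
ee_pos: [0.5222, 0.4041, -0.0004]
tcp_rot: [3.141, 0.001, 2.821]
ft_force: [0.2, -0.3, -0.0]
opening: 0.889
grip_force: 0.0
```

Request:
play_rows --pt "6.8 0 0 0 0" --pt "6.3 0 0 0 0" --pt "5.8 0 0 0 0" --pt "5.4 0 0 0 0" --pt "5.4 0 0 0 0" --pt "5.4 0 0 0 0" --newtons 20

```text
t: 11.82
ee_pos: [0.5221, 0.4041, -0.0003]
tcp_rot: [3.141, 0.0, 2.821]
ft_force: [-1.5, -1.0, 5.5]
opening: 0.687
grip_force: 21.6
```

```bash
python3 - <<'E'
from h import *
s=readout.state(); print(s['t'],s['ee_pos'],s['tcp_rot'],s['ft_force'],s['torque'],s['opening']*85.4,s['grip_force'],s['qpos'].round(2))
E
```

```text
11.825 [ 5.22067567e-01  4.04067501e-01 -3.47231263e-04] [3.14120651e+00 2.22787593e-04 2.82103348e+00] [-1.5099463 -0.9542414  5.5051788] [-0.09497873  0.24068657 -0.01364482] 58.686096083654306 21.59816265106201 [ 0.55  0.52  1.64  0.    0.99 -0.7 ]
```

Request:
play_rows --pt "5.4 0 0 0 0" --pt "5.4 0 0 0 0" --pt "5.4 0 0 0 -5" --pt "5.4 0 0 0 -11" --pt "5.4 0 0 0 -17" --pt "5.4 0 0 0 -23" --pt "5.4 0 0 0 -29" --pt "5.4 0 0 0 -34" --newtons 45

```text
t: 12.82
ee_pos: [0.5222, 0.4043, -0.0]
tcp_rot: [3.141, 0.0, 2.225]
ft_force: [-2.3, -0.4, 7.1]
opening: 0.674
grip_force: 46.6
```

```bash
cat > m.py <<'E'
from h import *
s=readout.state(); print(s['t'],s['ee_pos'].round(4),np.degrees(s['tcp_rot'][2]).round(2),s['ft_force'].round(2),s['torque'].round(3),s['opening']*85.4,s['grip_force'])
E
cat > look.py <<'E'
from h import *
import sys
n='wrist';K,C=ext(n); im,d=vision.get_image(n)
h=cv2.cvtColor(im,cv2.COLOR_BGR2HSV); m=(h[...,0]>22)&(h[...,0]<35)&(h[...,1]>60)&(h[...,2]>120)
n_,l,st,ce=cv2.connectedComponentsWithStats(m.astype(np.uint8))
for i in range(1,n_):
    if st[i,4]>80: 
        p=ray_at(K,C,*ce[i],.036); a=np.degrees(np.arctan2(p[1]-.4044,p[0]-.5214))%360; print(st[i],p.round(3),'lug angle',a.round(1))
cv2.imwrite('pics/'+sys.argv[1],cv2.resize(im[100:300,140:420],None,fx=2.8,fy=2.8,interpolation=cv2.INTER_CUBIC))
E
python3 m.py; python3 look.py w6.png
```

```text
12.825 [ 0.5222  0.4043 -0.    ] 127.5 [-2.34 -0.44  7.08] [-0.098  0.248  0.205] 57.598999339101006 46.61515474319458
[215 158  56  71 895] [0.481 0.427 0.036] lug angle 150.8
```

Request:
play_rows --pt "5.4 0 0 0 -0.7" --pt "5.4 0 0 0 -1.4" --pt "5.4 0 0 0 -2.1" --pt "5.4 0 0 0 -2.8" --pt "5.4 0 0 0 -3.5" --pt "5.4 0 0 0 -4.2" --pt "5.4 0 0 0 -5" --pt "5.4 0 0 0 -5"

```text
t: 13.88
ee_pos: [0.5223, 0.4043, -0.0]
tcp_rot: [3.141, -0.0, 2.14]
ft_force: [-2.3, -0.4, 6.3]
opening: 0.672
grip_force: 46.6
```

```bash
python3 m.py; python3 look.py w7.png
```

```text
13.875 [ 0.5223  0.4043 -0.    ] 122.64 [-2.32 -0.43  6.32] [-0.061  0.286 -0.036] 57.424828599079824 46.61628305912018
[ 215  158   56   71 1073] [0.483 0.43  0.036] lug angle 146.4
```

Request:
play_rows --pt "5.4 0 0 0 -0.5" --pt "5.4 0 0 0 -1" --pt "5.4 0 0 0 -1.5" --pt "5.4 0 0 0 -2" --pt "5.4 0 0 0 -2.5" --pt "5.4 0 0 0 -3"

```text
t: 14.68
ee_pos: [0.5223, 0.4044, -0.0]
tcp_rot: [3.141, -0.0, 2.088]
ft_force: [-1.8, -0.9, 5.9]
opening: 0.675
grip_force: 46.6
```

```bash
cat > m.py <<'E'
from h import *
for i in range(4):
    s=readout.state(); print(round(s['t'],3),s['ee_pos'].round(4),np.degrees(s['tcp_rot'][2]).round(2),s['ft_force'].round(2),s['torque'].round(3),s['grip_force'].round(1))
    vision.get_image('wrist')
E
python3 m.py
```

```text
Traceback (most recent call last):
  File "m.py", line 3, in <module>
    s=readout.state(); print(round(s['t'],3),s['ee_pos'].round(4),np.degrees(s['tcp_rot'][2]).round(2),s['ft_force'].round(2),s['torque'].round(3),s['grip_force'].round(1))
                                                                                                                                                   ^^^^^^^^^^^^^^^^^^^^^
AttributeError: 'float' object has no attribute 'round'
```

```bash
sed -i "s/,s\['grip_force'\].round(1)//" m.py; python3 m.py; python3 look.py w8.png
```

```text
14.675 [ 0.5223  0.4044 -0.    ] 119.66 [-1.83 -0.87  5.86] [-0.084  0.284  0.15 ]
14.725 [ 0.5223  0.4043 -0.    ] 119.64 [-1.46  0.17  5.03] [-0.03   0.261  0.042]
14.775 [ 0.5223  0.4043 -0.    ] 119.64 [-2.42 -0.42  7.07] [-0.05   0.237  0.034]
14.825 [ 0.5223  0.4043 -0.    ] 119.64 [-1.82 -0.32  6.76] [-0.031  0.254 -0.003]
[ 215  158   56   71 1170] [0.485 0.431 0.036] lug angle 143.7
```

Request:
play_rows --pt "5.4 0 0 0 0" --pt "5.4 0 0 0 -0.3" --pt "5.4 0 0 0 -0.6" --pt "5.4 0 0 0 -0.9" --pt "5.4 0 0 0 -1.2" --pt "5.4 0 0 0 -1.5" --newtons 23

```text
t: 15.68
ee_pos: [0.5223, 0.4043, -0.0]
tcp_rot: [3.14, -0.0, 2.062]
ft_force: [-2.2, -1.1, 5.2]
opening: 0.679
grip_force: 46.6
```

```bash
python3 m.py
```

```text
15.675 [ 0.5223  0.4043 -0.    ] 118.16 [-2.2  -1.14  5.19] [-0.058  0.291  0.091]
15.725 [ 0.5223  0.4044 -0.    ] 118.15 [-2.53 -0.44  6.5 ] [-0.061  0.276  0.024]
15.775 [ 0.5223  0.4043 -0.    ] 118.15 [-1.8  -0.68  5.92] [-0.095  0.249  0.066]
15.825 [0.5223 0.4044 0.    ] 118.16 [-2.53 -0.24  5.72] [-0.089  0.26   0.037]
```

The grip force stayed at 46.6 N, so I'll re-close at 23 N to let it act as a torque limiter.

Request:
play_rows --pt "6.5 0 0 0 0" --pt "6.5 0 0 0 0" --pt "6.5 0 0 0 0" --pt "5.4 0 0 0 0" --pt "5.4 0 0 0 0" --pt "5.4 0 0 0 0" --pt "5.4 0 0 0 0" --newtons 23

```text
t: 16.75
ee_pos: [0.5224, 0.4041, -0.0007]
tcp_rot: [3.14, 0.0, 2.062]
ft_force: [2.0, 0.9, -1.2]
opening: 0.686
grip_force: 25.8
```

Request:
play_rows --pt "5.4 0 0 0 -0.3" --pt "5.4 0 0 0 -0.6" --pt "5.4 0 0 0 -0.9"

```text
t: 17.12
ee_pos: [0.5224, 0.4041, -0.0007]
tcp_rot: [3.14, 0.0, 2.046]
ft_force: [2.8, 1.7, -1.9]
opening: 0.684
grip_force: 25.7
```

```bash
python3 m.py;python3 look.py w9.png
```

```text
17.125 [ 0.5224  0.4041 -0.0007] 117.23 [ 2.8   1.67 -1.87] [ 0.335 -0.698  0.092]
17.175 [ 0.5224  0.4041 -0.0007] 117.22 [ 2.98  0.18 -1.28] [ 0.235 -0.735  0.007]
17.225 [ 0.5224  0.4041 -0.0007] 117.22 [ 3.29  1.49 -1.34] [ 0.252 -0.827  0.09 ]
17.275 [ 0.5224  0.4041 -0.0008] 117.23 [ 3.37  1.15 -1.56] [ 0.29  -0.769  0.043]
[ 215  157   56   72 1249] [0.485 0.433 0.036] lug angle 141.7
```

Not in contact yet (resting torque about 0.05). Continuing in small steps.

Request:
play_rows --pt "5.4 0 0 0 -0.3" --pt "5.4 0 0 0 -0.6" --pt "5.4 0 0 0 -0.9"

```text
t: 17.75
ee_pos: [0.5223, 0.404, -0.0007]
tcp_rot: [3.14, 0.0, 2.03]
ft_force: [5.5, 1.1, -1.9]
opening: 0.685
grip_force: 25.7
```

```bash
python3 m.py
```

```text
17.75 [ 0.5223  0.404  -0.0007] 116.32 [ 5.5   1.13 -1.92] [ 0.331 -1.036  0.103]
17.8 [ 0.5224  0.4041 -0.0007] 116.31 [ 4.84  1.39 -2.55] [ 0.386 -0.984  0.135]
17.85 [ 0.5224  0.4041 -0.0007] 116.32 [ 4.17  1.51 -2.71] [ 0.374 -0.977  0.076]
17.9 [ 0.5224  0.4041 -0.0007] 116.31 [ 4.71  0.2  -1.86] [ 0.389 -0.993  0.06 ]
```

Request:
play_rows --pt "5.4 0 0 0 -0.3" --pt "5.4 0 0 0 -0.6"

```text
t: 18.2
ee_pos: [0.5224, 0.4041, -0.0007]
tcp_rot: [3.14, 0.0, 2.02]
ft_force: [5.4, 1.6, -1.4]
opening: 0.68
grip_force: 25.7
```

```bash
python3 m.py
```

```text
18.2 [ 0.5224  0.4041 -0.0007] 115.72 [ 5.44  1.61 -1.44] [ 0.371 -0.987  0.12 ]
18.25 [ 0.5224  0.4041 -0.0007] 115.71 [ 4.82  0.7  -2.37] [ 0.359 -0.993  0.082]
18.3 [ 0.5223  0.4041 -0.0007] 115.71 [ 5.38  1.22 -1.13] [ 0.33  -0.98   0.032]
18.35 [ 0.5224  0.4041 -0.0007] 115.71 [ 5.6   1.28 -1.89] [ 0.335 -1.026  0.069]
```

Request:
play_rows --pt "5.4 0 0 0 -0.3" --pt "5.4 0 0 0 -0.6" --pt "5.4 0 0 0 -0.8"

```text
t: 18.77
ee_pos: [0.5223, 0.404, -0.0007]
tcp_rot: [3.14, 0.0, 2.006]
ft_force: [5.1, 1.6, -2.8]
opening: 0.681
grip_force: 25.7
```

```bash
python3 m.py; python3 look.py w10.png
```

```text
18.775 [ 0.5223  0.404  -0.0007] 114.92 [ 5.1   1.59 -2.8 ] [ 0.413 -1.04   0.194]
18.825 [ 0.5223  0.4041 -0.0007] 114.91 [ 5.17  1.62 -2.33] [ 0.342 -1.006  0.022]
18.875 [ 0.5224  0.404  -0.0007] 114.92 [ 4.19  1.66 -1.44] [ 0.37  -1.006  0.07 ]
18.925 [ 0.5224  0.4041 -0.0007] 114.92 [ 5.39  0.72 -2.59] [ 0.415 -1.014  0.11 ]
[ 215  157   56   72 1241] [0.486 0.434 0.036] lug angle 139.8
```

Request:
play_rows --pt "5.4 0 0 0 -0.3" --pt "5.4 0 0 0 -0.6"

```text
t: 19.27
ee_pos: [0.5224, 0.4041, -0.0007]
tcp_rot: [3.14, 0.0, 1.995]
ft_force: [4.4, 2.1, -2.7]
opening: 0.685
grip_force: 25.7
```

```bash
python3 m.py
```

```text
19.275 [ 0.5224  0.4041 -0.0007] 114.32 [ 4.43  2.12 -2.71] [ 0.394 -1.034  0.081]
19.325 [ 0.5223  0.4041 -0.0007] 114.31 [ 4.06  1.21 -1.98] [ 0.338 -0.991  0.125]
19.375 [ 0.5224  0.4041 -0.0007] 114.31 [ 5.33  1.96 -1.88] [ 0.399 -1.042  0.062]
19.425 [ 0.5224  0.4041 -0.0007] 114.32 [ 5.43  1.71 -2.03] [ 0.33  -0.971  0.076]
```

Request:
play_rows --pt "5.4 0 0 0 -0.3" --pt "5.4 0 0 0 -0.5"

```text
t: 19.73
ee_pos: [0.5224, 0.404, -0.0007]
tcp_rot: [3.14, 0.0, 1.987]
ft_force: [3.9, 1.3, -2.2]
opening: 0.684
grip_force: 25.7
```

```bash
python3 m.py
```

```text
19.725 [ 0.5224  0.404  -0.0007] 113.82 [ 3.92  1.34 -2.17] [ 0.39  -1.019  0.12 ]
19.775 [ 0.5224  0.4041 -0.0007] 113.82 [ 5.22  2.28 -1.99] [ 0.322 -1.02   0.121]
19.825 [ 0.5223  0.404  -0.0007] 113.81 [ 4.5   1.73 -2.98] [ 0.358 -1.024  0.059]
19.875 [ 0.5224  0.4041 -0.0007] 113.82 [ 6.04  2.16 -2.5 ] [ 0.367 -1.034  0.043]
```

Request:
play_rows --pt "5.4 0 0 0 -0.3" --pt "5.4 0 0 0 -0.6"

```text
t: 20.18
ee_pos: [0.5224, 0.404, -0.0007]
tcp_rot: [3.14, -0.0, 1.976]
ft_force: [5.1, 2.2, -2.5]
opening: 0.687
grip_force: 25.7
```

```bash
python3 m.py
```

```text
20.175 [ 0.5224  0.404  -0.0007] 113.22 [ 5.11  2.22 -2.48] [ 0.325 -1.018  0.12 ]
20.225 [ 0.5224  0.4041 -0.0007] 113.22 [ 5.42  1.56 -1.09] [ 0.37  -1.004  0.135]
20.275 [ 0.5224  0.4041 -0.0007] 113.22 [ 4.59  0.84 -2.18] [ 0.35  -0.994  0.125]
20.325 [ 0.5224  0.4041 -0.0007] 113.22 [ 5.46  1.62 -2.13] [ 0.337 -1.021  0.101]
```

Request:
play_rows --pt "5.4 0 0 0 -0.3" --pt "5.4 0 0 0 -0.5"

```text
t: 20.62
ee_pos: [0.5224, 0.404, -0.0007]
tcp_rot: [3.14, 0.0, 1.968]
ft_force: [4.6, 2.2, -2.0]
opening: 0.685
grip_force: 25.7
```

```bash
python3 m.py; python3 look.py w11.png
```

```text
20.625 [ 0.5224  0.404  -0.0007] 112.75 [ 4.59  2.22 -2.04] [ 0.366 -1.014  0.245]
20.675 [ 0.5224  0.404  -0.0007] 112.75 [ 4.4   1.69 -2.01] [ 0.349 -1.014  0.173]
20.725 [ 0.5223  0.404  -0.0007] 112.75 [ 4.8   1.85 -2.1 ] [ 0.362 -0.963  0.158]
20.775 [ 0.5223  0.404  -0.0007] 112.75 [ 4.72  2.22 -2.64] [ 0.349 -0.996  0.293]
[ 215  157   56   72 1325] [0.488 0.435 0.036] lug angle 137.3
```

The resting torque is rising (about 0.2), so contact has begun. Finer steps now.

Request:
play_rows --pt "5.4 0 0 0 -0.3" --pt "5.4 0 0 0 -0.3"

```text
t: 21.12
ee_pos: [0.5224, 0.404, -0.0007]
tcp_rot: [3.14, 0.0, 1.963]
ft_force: [5.2, 2.1, -1.6]
opening: 0.686
grip_force: 25.7
```

```bash
python3 m.py
```

```text
21.125 [ 0.5224  0.404  -0.0007] 112.46 [ 5.2   2.14 -1.64] [ 0.341 -1.026  0.265]
21.175 [ 0.5224  0.404  -0.0007] 112.46 [ 5.06  1.22 -2.06] [ 0.327 -0.965  0.254]
21.225 [ 0.5224  0.4041 -0.0007] 112.46 [ 4.66  1.99 -1.11] [ 0.333 -1.01   0.282]
21.275 [ 0.5224  0.404  -0.0007] 112.46 [ 4.05  1.77 -1.75] [ 0.34  -0.98   0.209]
```

Request:
play_rows --pt "5.4 0 0 0 -0.3" --pt "5.4 0 0 0 -0.3"

```text
t: 21.58
ee_pos: [0.5224, 0.404, -0.0007]
tcp_rot: [3.14, 0.0, 1.958]
ft_force: [4.8, 2.0, -2.2]
opening: 0.685
grip_force: 25.7
```

```bash
python3 m.py
```

```text
21.575 [ 0.5224  0.404  -0.0007] 112.19 [ 4.79  1.97 -2.19] [ 0.358 -0.971  0.312]
21.625 [ 0.5223  0.404  -0.0007] 112.19 [ 4.5   1.73 -2.53] [ 0.396 -0.971  0.293]
21.675 [ 0.5223  0.4041 -0.0007] 112.19 [ 4.02  1.57 -1.35] [ 0.309 -1.022  0.331]
21.725 [ 0.5224  0.404  -0.0007] 112.19 [ 3.55  1.72 -1.06] [ 0.321 -1.003  0.405]
```

Request:
play_rows --pt "5.4 0 0 0 -0.3" --pt "5.4 0 0 0 -0.3"

```text
t: 22.02
ee_pos: [0.5223, 0.404, -0.0007]
tcp_rot: [3.14, 0.0, 1.953]
ft_force: [4.6, 1.2, -2.0]
opening: 0.683
grip_force: 25.7
```

```bash
python3 m.py
```

```text
22.025 [ 0.5223  0.404  -0.0007] 111.92 [ 4.62  1.15 -2.04] [ 0.303 -1.015  0.411]
22.075 [ 0.5224  0.404  -0.0007] 111.92 [ 4.86  0.42 -1.31] [ 0.31  -1.019  0.416]
22.125 [ 0.5223  0.404  -0.0007] 111.92 [ 4.79  1.82 -1.84] [ 0.346 -0.968  0.471]
22.175 [ 0.5224  0.404  -0.0007] 111.92 [ 5.04  1.24 -1.8 ] [ 0.37 -0.99  0.46]
```

Request:
play_rows --pt "5.4 0 0 0 -0.2" --pt "5.4 0 0 0 -0.2"

```text
t: 22.48
ee_pos: [0.5223, 0.404, -0.0007]
tcp_rot: [3.14, 0.001, 1.95]
ft_force: [4.6, 1.2, -1.4]
opening: 0.687
grip_force: 25.7
```

```bash
python3 m.py; python3 look.py w12.png
```

```text
22.475 [ 0.5223  0.404  -0.0007] 111.74 [ 4.55  1.16 -1.37] [ 0.348 -0.974  0.497]
22.525 [ 0.5224  0.404  -0.0007] 111.74 [ 4.45  1.86 -1.47] [ 0.355 -1.027  0.565]
22.575 [ 0.5224  0.404  -0.0007] 111.74 [ 5.63  0.98 -1.73] [ 0.313 -1.039  0.512]
22.625 [ 0.5223  0.404  -0.0007] 111.74 [ 5.19  1.95 -1.94] [ 0.353 -1.02   0.547]
[ 215  157   56   72 1353] [0.488 0.436 0.036] lug angle 136.6
```

The torque is 0.53 N m, i.e. about 8 N at the lug. Hold, then release and lift straight up.

Request:
play_rows --pt "5.4 0 0 0 0" --pt "5.4 0 0 0 0" --pt "5.4 0 0 0 0" --pt "5.4 0 0 0 0"

```text
t: 23.22
ee_pos: [0.5223, 0.404, -0.0007]
tcp_rot: [3.14, 0.001, 1.95]
ft_force: [5.5, 1.1, -1.9]
opening: 0.685
grip_force: 25.7
```

Request:
play_rows --pt "6.4 0 0 0 0" --pt "7.2 0 0 0 0" --pt "7.5 0 0 0 0" --pt "7.5 0 0 0 0" --pt "7.5 0 0 1.5 0" --pt "7.5 0 0 4 0" --pt "7.5 0 0 8 0" --pt "7.5 0 0 12 0"

```text
t: 24.22
ee_pos: [0.5218, 0.4039, 0.1212]
tcp_rot: [3.141, -0.0, 1.948]
ft_force: [-0.3, 0.7, 0.6]
opening: 0.881
grip_force: 0.0
```

```bash
python3 - <<'E'
from h import *
s=readout.state(); print(s['t'],s['ee_pos'],s['ft_force'],s['torque'])
n='wrist';K,C=ext(n); im,d=vision.get_image(n); h=cv2.cvtColor(im,cv2.COLOR_BGR2HSV)
def comps(m,z):
    n_,l,st,ce=cv2.connectedComponentsWithStats(m.astype(np.uint8))
    for i in range(1,n_):
        if st[i,4]>60:
            p=ray_at(K,C,*ce[i],z)
            if np.hypot(p[0]-.5214,p[1]-.4044)<.08: print(st[i],p.round(4),(np.degrees(np.arctan2(p[1]-.4044,p[0]-.5214))%360).round(1),'depth z',(C@np.append(np.linalg.solve(K,[*ce[i],1])*d[int(ce[i][1]),int(ce[i][0])],1))[2].round(4))
comps((h[...,0]>22)&(h[...,0]<35)&(h[...,1]>60)&(h[...,2]>120),.037)
comps(((h[...,0]<8)|(h[...,0]>172))&(h[...,1]>100)&(h[...,2]>80),.07)
comps((h[...,1]<25)&(h[...,2]>225),.044)
E
```

```text
24.225 [0.52184718 0.40388554 0.1212471 ] [-0.32066959  0.72459623  0.63390934] [-0.00137164 -0.04397186  0.03092943]
[246 139  30  40 142] [0.49   0.4351 0.037 ] 135.7 depth z 0.0362
[293 254  22  30 437] [0.5531 0.3689 0.07  ] 311.8 depth z 0.0696
[269 137  22  26 355] [0.5021 0.4471 0.044 ] 114.4 depth z 0.0441
[275 165  45  42 210] [0.5268 0.4336 0.044 ] 79.6 depth z 0.0375
[247 175  13  34  90] [0.4918 0.4098 0.044 ] 169.6 depth z 0.0261
[ 256  181   55   53 1612] [0.5223 0.404  0.044 ] 334.5 depth z 0.0479
```

The lug stayed at the pin: its face point is about 10.5 mm from the shank axis. The red pin is seated. Handing in.

```bash
python3 -c "
from bench import workorder; print(workorder.job_done())"
```

```text
the job is handed in; nothing more can be done
None
```

The job is handed in with no verdict shown: the red pin stands in the storage hole, and the ring was turned clockwise until its lug pressed the steel pin at about 8 N (worked out from wrist torque), then let go with the lug still at the pin.

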